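# True up a leaning post with a try square

## Robot

A 6-joint arm with a two-finger parallel gripper is mounted at the origin on a cart in front of the work surface, level with it; the furniture and walls round the work are solid. World frame = base frame: x ahead of the robot, y to its left, z up, the work surface at z = 0. Lengths are in m, angles in rad, forces in N, time in s.
With the tool pointing down it reaches from about 0.35 to 0.975 m from the base axis. Payload 4.9 kg.
Tool frame: the origin (TCP) lies at the very end of the fingers, on their centre line; the grasp point (between the pads) lies 19 mm behind it; z points along the fingers, y is the line along which they close (so a half turn about z gives the same grasp; the last joint's range is limited). The gripper opens to 85 mm and grips with 20 to 120 N. Pads are 22 mm wide; open, the fingers measure 114 mm over their backs; the gripper's body (76 mm by 85 mm) begins 54 mm behind the grasp point. The pads swing forward as they close: fully open they stand 13 mm farther back than shut.
Start: joints at [-1.253, 0.053, 1.613, -0, 1.476, -0.119], TCP at [0.264, -0.566, 0.231] pointing down, gripper open.
Joint ranges: [-3.01, 3.01], [-1.01, 2.22], [0.06, 2.58], [-1.02, 4.17], [0.09, 2.62], [-3.14, 3.14]. Speed limits (rad/s): [2.57, 2.57, 3.14, 3.14, 3.14, 3.14].

## Interface

Orientations are given as a rotation vector (axis times angle).
In Python, from station import ctrl gives the robot as it stands. The module is installed in compiled form; this text tells all that it offers.
- The arm moves only by the tool jog_arm, never from a script. Its argument "steps" is a list of rows, each an object with "delta_rot": the turn, a rotation vector about the tool's x, y, z in degrees, a list of three; "linear": the shift along the tool's x, y, z in m, a list of three; "grip": the finger opening in m, from 0 to 0.0854. In form: [{"delta_rot": [rx, ry, rz], "linear": [x, y, z], "grip": grip}, ...]. A call has 1 to 10 rows; each row shifts and turns the commanded pose from where the row before left it, along the tool's axes as they then stand; what a row does not reach is not made up. A row lasts 1/10 s, in which the tool goes at most 50 mm and 8.59 degrees, less where a joint would pass 70% of its speed; a pose out of reach is approached as far as the arm can. A call with a gripper value outside its range is refused whole. The fingers move at their own pace and stop on an object; "newtons" is the grip in N (left out, the last holds). Time passes only in rows, so rows that do not move let the fingers close. It gives the time, the measured TCP pose, the force, the opening and the grip force at its end, in the units of the state.
- ctrl.get_obs(): the state, without advancing time (a new reading comes with each control period).
- ctrl.get_image(name): name is "scene" or "top" or "wrist"; returns (picture, depth): 400x640x3 uint8, red, green, blue; 400x640 float32, m along the optical axis (not along the pixel's ray), 0 where there is no reading.
- ctrl.camera_info(name): a dict with "camera_matrix" (3x3 intrinsics, pixels), "R" (3x3) and "t" (3): a world point X has camera coordinates R X + t; the wrist camera has in their place "T_tool_cam" (4x4, takes a point from camera to tool coordinates, whose origin is the TCP and whose axes are the flange's). Camera axes: x right, y down, z forward; pixel columns grow to the right and rows downward; lengths in m; the calibration is good to about 2 mm. The wrist camera is an equidistant fisheye: a pixel r from the principal point sees the ray r / f radians off the axis. A picture is of the moment at which its call begins: read the wrist's pose just before it. camera_info takes no time and is no camera call.
- ctrl.finish_job(): hands the job in; it is judged then, once.
The state is a dict: "t": time; "q": joint angles; "dq": joint speeds; "effort": joint torques, N m; "tool_pos": TCP position; "tool_rot": TCP orientation; "contact_force": force on the tool from outside, world axes, zero at the start; "wrist_torque": the same for the moment, N m; "opening": finger opening in m; "grip_force": force on a finger pad.
Only numpy, scipy, OpenCV 4.12 (cv2) and the standard library are available. Lean on these libraries where they do the work, as an engineer would, in place of code of your own. Each camera call takes 0.05 s, during which the arm holds its last target. There are 200 camera calls.

## Task

Pick up the standing steel try square and press it into the corner between the base plate and the post, so that its foot lies flat on the plate and the back of its blade pushes the leaning, springy post upright and lies flush against it from the heel to the top. Finish while still gripping the square and keeping it pressed against both plate and post, as if a colleague were about to tighten the post's bolt; do not let go. Leave the other things on the bench where they are.

Things in the scene. Friction and masses are not known exactly. Their poses are not given: they have to be found in the camera images.
- square: Loose steel try square (sizes mm), 0.28 to 0.56 kg, standing on its foot: an L from the side. Foot 112 long x 32 wide x 12 high; upright blade on its heel end, 50 wide (x) x 10 thick (y), top 100 above the underside. Origin: underside, below the middle of the blade; x from toe (-87) to heel (+25), z up. Grip the blade across its thickness (y), above the foot.
- heel (a point): Heel of the square: on the underside of the foot, 25 mm ahead of the square's origin, in the flat plane of the back of the blade.
- base_plate: Fixed dark steel plate (sizes mm) on the bench, 110 wide (y), 12 thick, x = -145 to +55. Origin: underside, below the plane of the post's front face (x = 0); x points to the post, z up. Cap screws at x -130, +40, y +-42, tops 20 over the bench. The square's place here: x axes alike, square origin at x -25, y 0, z 12.
- corner (a point): Inner corner for the heel: middle of the line where the front face plane (of pedestal and upright post) meets the top of the plate, 12 mm above the bench. The aluminium pedestal behind it is (mm) 28 deep, 30 wide, up to 38 over the bench, between two cheeks 8 thick (fronts 2 farther back, tops 62 high) that carry the hinge bolt.
- post (a joint): Lean of the aluminium post on the pedestal, rad: 0 upright, positive = top leans to the plate's -x, over the free part of the plate. Starts 0.09 to 0.13; range -0.12 to 0.16. Sprung (3 N m/rad about 0.11, friction 0.08 N m): 6 to 8 N at the top holds it upright; let go, it leans again. Axis along the plate's y, 50 mm above the bench, 14 mm behind the front face.
- post_top (a point): Middle of the upper edge of the post's front face, 104 mm above the bench when upright. The post is a bar 28 x 30 mm wide, from 40 to 104 mm above the bench, with a small stud 4 mm high on top.
- grease_pot: Bystander: small white grease pot with a green lid, 48 diameter x 49 mm high; origin under its centre.
- brass_elbow: Bystander: brass elbow fitting 28 x 28 x 20 mm; origin under its centre.
- tape_measure: Bystander: yellow pocket tape measure 79 x 70 x 34 mm; origin under its centre.
Things that resemble listed ones, but are neither listed nor needed, are in the scene too. There is more than one size of the square; the one meant has the size given above.

How it is judged:
By the outcome, as a careful person would: the job done as asked, in the order asked, and still so for the second after the job is handed in, while the arm keeps its last pose, push and grip.
It also fails if it takes over 51 s, if anything falls off the work surface, if the arm or the gripper's body presses on something with over 40 N, if the wrist force passes 120 N, or if a joint passes its speed limit or range.

## Working session

There is one attempt and no reset: what is moved stays moved. The work goes in short steps, Python scripts to look and compute and a tool call to move; the robot and the scene stay as the last step left them, time stands still between calls to the robot, and variables do not carry over. Pictures are saved under pics/ and viewed, at most 10 in all, crops included, and the job is handed in when it is done.

Besides the shell and the picture viewer there is one more tool, called after "Call:" by a JSON object that holds its "method" and its "body". jog_arm: Moves the arm, as the interface text tells. Its arguments: {"type":"object","properties":{"steps":{"type":"array"},"newtons":{"type":"number"}},"required":["steps"]}

```bash
mkdir -p pics; cat > h.py <<'E'
import numpy as np, cv2
from scipy.spatial.transform import Rotation as Rn
from station import ctrl
def cloud(name):
    o=ctrl.get_obs(); im,d=ctrl.get_image(name); c=ctrl.camera_info(name); K=np.array(c['camera_matrix'])
    v,u=np.mgrid[:400,:640]; x=(u-K[0,2])/K[0,0]; y=(v-K[1,2])/K[1,1]
    if 'R' in c:
        P=np.dstack([x*d,y*d,d]); W=(P-np.array(c['t']))@np.array(c['R'])
    else:
        r=np.hypot(x,y); s=np.where(r>1e-9,np.tan(np.minimum(r,1.5))/np.maximum(r,1e-9),1)
        P=np.dstack([x*s*d,y*s*d,d]); T=np.array(c['T_tool_cam'])
        P=P@T[:3,:3].T+T[:3,3]; W=P@Rn.from_rotvec(o['tool_rot']).as_matrix().T+o['tool_pos']
    W[d==0]=np.nan
    return im,W
E
python3 - <<'E'
from h import *
for n in('scene','top'):
    im,W=cloud(n); np.savez(n,im=im,W=W); cv2.imwrite(f'pics/{n}.png',im[:,:,::-1])
    c=ctrl.camera_info(n); print(n,-np.array(c['R']).T@c['t'],np.array(c['R'])[2])
o=ctrl.get_obs();print(o['t'],o['tool_pos'],o['tool_rot'],o['contact_force'],ctrl.camera_info('wrist'))
E
```

```text
scene [0.31610626 0.65064755 0.92263248] [ 0.27984643 -0.59368951 -0.75446587]
top [ 0.54026513 -0.02970496  1.2261643 ] [ 0.0728127   0.01305876 -0.99726014]
0.1 [ 0.26423301 -0.56576733  0.23018739] [-3.06512017e+00 -6.80275805e-01  2.76611060e-04] [ 1.37029077  0.29650683 -0.12301114] {'camera_matrix': array([[309.70691629,   0.        , 321.79376327],
       [  0.        , 309.70691629, 204.68690948],
       [  0.        ,   0.        ,   1.        ]]), 'T_tool_cam': array([[-9.52495836e-04, -9.48158379e-01, -3.17796761e-01,
         8.21705509e-02],
       [ 9.99999451e-01, -1.04213015e-03,  1.12049990e-04,
        -3.23427704e-04],
       [-4.37426724e-04, -3.17796479e-01,  9.48158851e-01,
        -1.42796945e-01],
       [ 0.00000000e+00,  0.00000000e+00,  0.00000000e+00,
         1.00000000e+00]])}
```

View pics/scene.png

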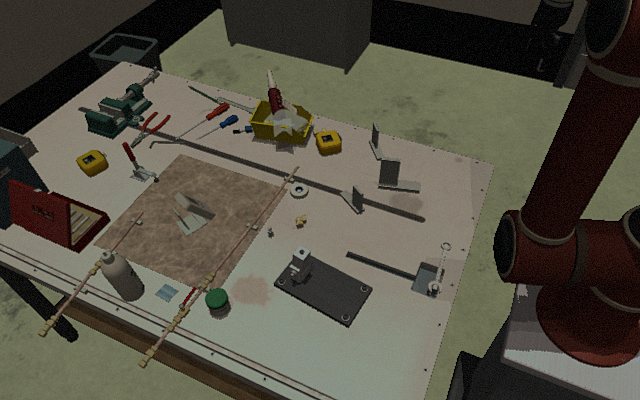

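View pics/top.png

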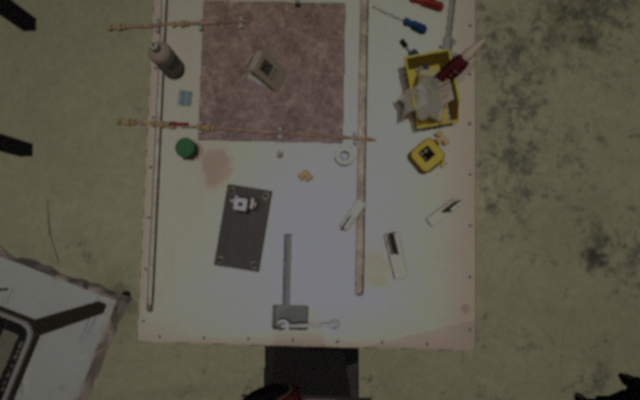

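The top view shows the base plate at about (243,228), with the post at (240,204). Three standing squares are at (352,215), (395,255) and (443,212). The scene view shows their blades at (355,197), (389,172) and (375,138). Next I measure the plate and the candidate squares.

```bash
python3 - <<'E'
from h import *
D={n:np.load(n+'.npz') for n in('scene','top')}
W=D['top']['W'];z=W[...,2]
print('bench z',np.nanmedian(z[280:300,180:260]),np.nanmedian(z[300:330,400:440]))
for nm,(u0,v0,u1,v1) in dict(A=(335,195,372,235),B=(380,226,412,284),C=(422,194,465,228),plate=(208,178,278,276)).items():
    w=W[v0:v1,u0:u1].reshape(-1,3); 
    for lo,hi in((.006,.025),(.03,.2)):
        p=w[(w[:,2]>lo)&(w[:,2]<hi)]
        if len(p)<4: print(nm,lo,len(p));continue
        r=cv2.minAreaRect((p[:,:2]*1000).astype(np.float32)); print(nm,lo,len(p),'c',np.round(r[0]),'size',np.round(r[1]),'ang',round(r[2],1),'z',np.round(np.percentile(p[:,2],[5,50,95,100])*1000),'med',np.round(np.median(p,0),3))
# scene blades
W=D['scene']['W']
allp=np.vstack([D['scene']['W'].reshape(-1,3)])
for nm,(cx,cy,r) in dict(A=(0,0,0)).items(): pass
for nm,(u0,v0,u1,v1) in dict(A=(338,180,368,215),B=(374,155,422,195),C=(364,120,386,162)).items():
    w=W[v0:v1,u0:u1].reshape(-1,3);p=w[(w[:,2]>.03)]
    r=cv2.minAreaRect((p[:,:2]*1000).astype(np.float32)); print('scene',nm,len(p),np.round(r[0]),np.round(r[1]),round(r[2],1),np.round(np.percentile(p[:,2],[50,95,99,100])*1000))
a=[cv2.resize(D['scene']['im'][y:y+100,x:x+133],(800,600),interpolation=2) for x,y in((320,110),(250,230))]
for i,k in enumerate(a): cv2.imwrite(f'pics/s{i}.png',k[:,:,::-1])
E
```

```text
bench z 8.712549610239434e-05 -1.6004612999130858e-05
A 0.006 237 c [600. -93.] size [45. 83.] ang 56.8 z [ 7.  9. 14. 23.] med [ 0.601 -0.106  0.009]
A 0.03 57 c [575. -90.] size [ 7. 37.] ang 56.8 z [53. 74. 78. 78.] med [ 0.575 -0.089  0.074]
B 0.006 450 c [ 498. -207.] size [113.  50.] ang 6.4 z [ 8. 12. 16. 25.] med [ 0.483 -0.208  0.012]
B 0.03 184 c [ 528. -201.] size [50. 10.] ang 14.7 z [ 39.  96. 102. 104.] med [ 0.527 -0.199  0.096]
C 0.006 240 c [ 614. -311.] size [50. 86.] ang 37.2 z [ 6.  9. 13. 25.] med [ 0.599 -0.314  0.009]
C 0.03 94 c [ 619. -339.] size [ 8. 37.] ang 37.9 z [36. 71. 77. 78.] med [ 0.618 -0.336  0.071]
plate 0.006 3376 c [556. 165.] size [221. 170.] ang 9.8 z [ 8. 12. 17. 25.] med [0.547 0.164 0.012]
plate 0.03 317 c [613. 160.] size [65. 35.] ang 81.8 z [ 52. 100. 107. 111.] med [0.612 0.151 0.1  ]
scene A 152 [573. -88.] [10. 39.] 55.6 [58. 75. 76. 76.]
scene B 409 [ 526. -200.] [50. 16.] 11.8 [ 71. 100. 102. 103.]
scene C 120 [ 584. -274.] [ 14. 189.] 26.9 [ 63.  99. 102. 102.]
```

View pics/s0.png

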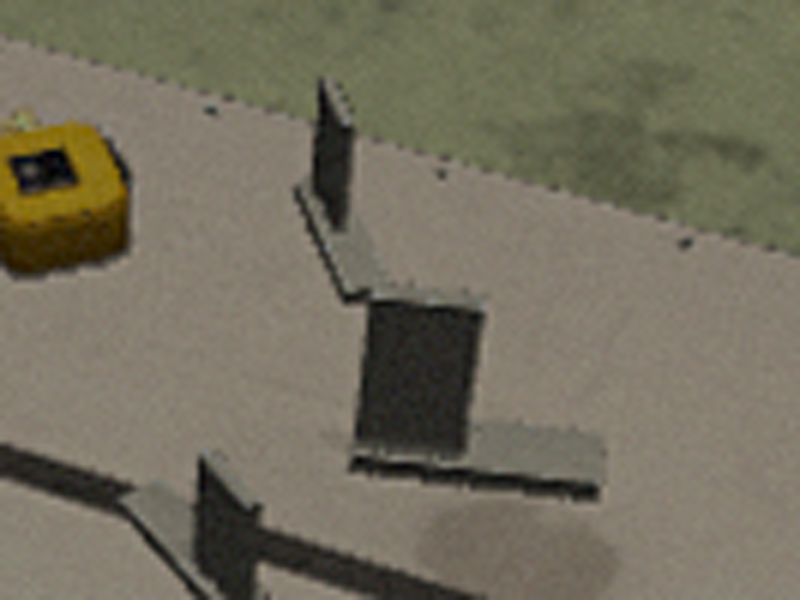

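Square B matches the given size: blade 50 x 10 mm and 100 mm tall. In the crop its blade spans (360-480, 290-455) and its foot runs to (605,490). A and C are smaller, about 76 mm tall. Now I refine B and the plate.

```bash
python3 - <<'E'
from h import *
D={n:np.load(n+'.npz') for n in('scene','top')}
W=D['top']['W'];im=D['top']['im'];z=W[...,2]
def rect(m,nm):
    n,l,s,_=cv2.connectedComponentsWithStats(m.astype(np.uint8)); k=1+np.argmax(s[1:,4]); p=W[l==k]
    r=cv2.minAreaRect((p[:,:2]*1000).astype(np.float32)); c=p[:,:2]-p[:,:2].mean(0); e=np.linalg.svd(c,full_matrices=0)[2][0]
    print(nm,len(p),np.round(r[0],1),np.round(r[1],1),round(r[2],1),'pca',np.degrees(np.arctan2(e[1],e[0])),'z',np.median(p[:,2]),'mean',p.mean(0)); return p
def box(u0,v0,u1,v1):
    b=np.zeros(z.shape,bool);b[v0:v1,u0:u1]=1;return b
g=im.max(2).astype(int)
print('plate grey',np.median(g[230:250,230:250]),'bench',np.median(g[280:300,180:200]))
m=box(205,175,282,280)&(g<85)&(z>.004)&(z<.03); m=cv2.morphologyEx(m.astype(np.uint8),cv2.MORPH_OPEN,np.ones((3,3)))
rect(m,'plate')
rect(box(375,220,415,290)&(z>.007)&(z<.016),'Bfoot'); rect(box(375,220,415,290)&(z>.09),'Bblade')
p=rect(box(215,180,270,225)&(z>.085),'post')
p=rect(box(215,180,270,225)&(z>.045)&(z<.085),'cheek')
# scene: blade face
W=D['scene']['W'];z=W[...,2]
rect(box(374,150,422,200)&(z>.03)&(z<.098),'Bblade scene');rect(box(374,150,425,200)&(z>.095),'Btop scene');rect(box(374,150,425,200)&(z>.008)&(z<.016),'Bfoot scene')
E
```

```text
plate grey 51.0 bench 117.0
plate 3325 [556.1 165. ] [111.6 198.5] 82.1 pca 170.49416548926374 z 0.011990248042998341 mean [0.54942876 0.16394883 0.01215618]
Bfoot 407 [ 498.  -208.6] [111.2  32.1] 14.6 pca -157.63774006958323 z 0.011385439889391512 mean [ 0.48471692 -0.2091949   0.01154788]
Bblade 110 [ 528.2 -200.7] [49.4 10.3] 14.1 pca -165.10929126185545 z 0.09937049334668634 mean [ 0.52776611 -0.20034789  0.09889412]
post 183 [610.2 157.4] [31.4 30.3] 82.0 pca -84.9693625650853 z 0.10331150781768125 mean [0.60942891 0.15595553 0.10272661]
cheek 103 [621.6 148.9] [51.9 29.3] 46.4 pca -124.7083365116468 z 0.06150125447827934 mean [0.61505523 0.14082899 0.06273641]
Bblade scene 357 [ 525.7 -196.5] [49.7  9.2] 12.0 pca -165.90544911719084 z 0.0651063605813901 mean [ 0.52571752 -0.1964199   0.06504694]
Btop scene 74 [ 526.5 -200.9] [47.5 13.5] 14.7 pca -166.03262884968714 z 0.09877114195808798 mean [ 0.52653669 -0.19928323  0.09874203]
Bfoot scene 291 [ 496.3 -208.1] [111.4  37.6] 15.4 pca -158.82441060811624 z 0.011130365920353978 mean [ 0.4883454  -0.20668894  0.01137131]
```

View pics/s1.png

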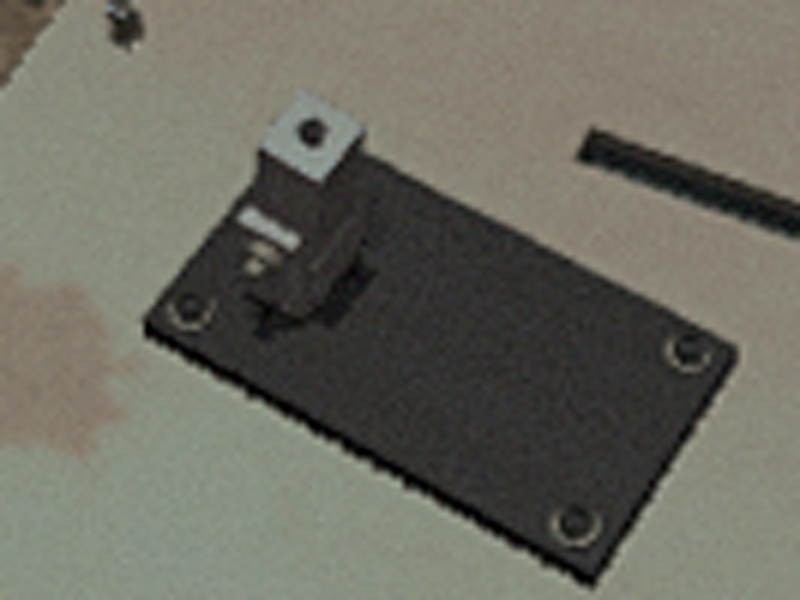

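The plate's long axis points at -7.9° yaw, with its origin at about (0.601, 0.159). The measured post top (0.610, 0.157) fits that, leaning forward about 0.1. The square's origin is about (0.528, -0.2005), with yaw 14.4°. I'll move over it now.

Call:
{"method": "jog_arm", "body": {"steps": [{"delta_rot":[0,0,5.3],"linear":[0,0,0],"grip":0.05},{"delta_rot":[0,0,5.3],"linear":[0,0,0],"grip":0.05},{"delta_rot":[0,0,0],"linear":[0.034,-0.029,0.004],"grip":0.05},{"delta_rot":[0,0,0],"linear":[0.034,-0.029,0.004],"grip":0.05},{"delta_rot":[0,0,0],"linear":[0.034,-0.029,0.004],"grip":0.05},{"delta_rot":[0,0,0],"linear":[0.034,-0.029,0.004],"grip":0.05},{"delta_rot":[0,0,0],"linear":[0.034,-0.029,0.004],"grip":0.05},{"delta_rot":[0,0,0],"linear":[0.034,-0.029,0.004],"grip":0.05},{"delta_rot":[0,0,0],"linear":[0.034,-0.029,0.004],"grip":0.05},{"delta_rot":[0,0,0],"linear":[0.034,-0.029,0.004],"grip":0.05}]}}

```text
t: 1.1
tool_pos: [0.4705, -0.272, 0.1987]
tool_rot: [-3.116, -0.394, 0.0]
contact_force: [0.7, 0.3, 0.6]
opening: 0.05
grip_force: 0.0
```

Call:
{"method": "jog_arm", "body": {"steps": [{"delta_rot":[0,0,0],"linear":[0.03,-0.025,0.004],"grip":0.05},{"delta_rot":[0,0,0],"linear":[0.02,-0.02,0.004],"grip":0.05},{"delta_rot":[0,0,0],"linear":[0,0,0],"grip":0.05},{"delta_rot":[0,0,0],"linear":[0,0,0],"grip":0.05}]}}

```text
t: 1.5
tool_pos: [0.507, -0.2174, 0.1907]
tool_rot: [-3.116, -0.397, 0.002]
contact_force: [-0.2, -0.5, -0.2]
opening: 0.05
grip_force: 0.0
```

```bash
cat >> h.py <<'E'
def to(pos,yaw):
    "tool-frame shift and z-turn (after-turn axes) to reach pos with tool x at yaw deg, pointing down"
    o=ctrl.get_obs(); R=Rn.from_rotvec(o['tool_rot']).as_matrix()
    y=np.radians(yaw); G=np.array([[np.cos(y),np.sin(y),0],[np.sin(y),-np.cos(y),0],[0,0,-1]])
    print('t',o['t'],'pos',np.round(o['tool_pos'],4),'yaw',np.degrees(np.arctan2(R[1,0],R[0,0])),'rotneed',np.round(np.degrees(Rn.from_matrix(R.T@G).as_rotvec()),2),
     'shift after turn',np.round(G.T@(np.array(pos)-o['tool_pos']),4),'F',np.round(o['contact_force'],1),'T',np.round(o['wrist_torque'],2),'op',o['opening'],o['grip_force'])
E
python3 - <<'E'
from h import *
to([.5278,-.2005,.042],14.4)
im,W=cloud('wrist'); cv2.imwrite('pics/w0.png',im[:,:,::-1]); z=W[...,2]
sel=lambda lo,hi:(z>lo)&(z<hi)&(np.hypot(W[...,0]-.51,W[...,1]+.204)<.08)
for lo,hi in((.008,.016),(.085,.11)):
    m=sel(lo,hi).astype(np.uint8); n,l,s,_=cv2.connectedComponentsWithStats(m); k=1+np.argmax(s[1:,4]);p=W[l==k]
    print(len(p),cv2.minAreaRect((p[:,:2]*1000).astype(np.float32)),np.median(p,0))
E
```

```text
t 1.5 pos [ 0.507  -0.2174  0.1907] yaw 14.50362803141877 rotneed [-0.02  0.07  0.1 ] shift after turn [ 0.0244 -0.0112  0.1487] F [-0.2 -0.5 -0.2] T [ 0.   -0.01 -0.03] op 0.04995699740591087 0.0
1937 ((498.2249450683594, -207.9127960205078), (112.86283111572266, 31.185842514038086), 14.662092208862305) [ 0.49051048 -0.21251881  0.01233868]
822 ((528.403076171875, -200.63729858398438), (50.128868103027344, 9.609081268310547), 14.871953964233398) [ 0.53017501 -0.20030522  0.10016758]
```

View pics/w0.png

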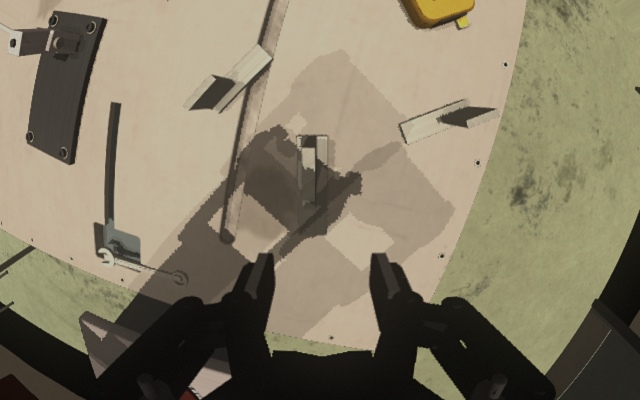

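The wrist view shows the square at (312,170), and its size and pose (0.5283, -0.2005, 14.7°) agree with the top camera. I'll align, descend and grip.

Call:
{"method": "jog_arm", "body": {"steps": [{"delta_rot":[0,0,0],"linear":[0.0125,-0.0055,0],"grip":0.05},{"delta_rot":[0,0,-0.2],"linear":[0.0125,-0.0055,0],"grip":0.05},{"delta_rot":[0,0,0],"linear":[0,0,0.02],"grip":0.05},{"delta_rot":[0,0,0],"linear":[0,0,0.03],"grip":0.05},{"delta_rot":[0,0,0],"linear":[0,0,0.03],"grip":0.05},{"delta_rot":[0,0,0],"linear":[0,0,0.03],"grip":0.05},{"delta_rot":[0,0,0],"linear":[0,0,0.025],"grip":0.05},{"delta_rot":[0,0,0],"linear":[0,0,0.013],"grip":0.05},{"delta_rot":[0,0,0],"linear":[0,0,0],"grip":0.05},{"delta_rot":[0,0,0],"linear":[0,0,0],"grip":0.05}], "newtons": 60}}

```text
t: 2.55
tool_pos: [0.5296, -0.2013, 0.0442]
tool_rot: [3.115, 0.4, 0.002]
contact_force: [-0.4, 0.3, 0.0]
opening: 0.0502
grip_force: 0.0
```

```bash
python3 -c "
from h import *
to([.5283,-.2005,.042],14.7)"
```

```text
t 2.55 pos [ 0.5296 -0.2013  0.0442] yaw 14.62306117372979 rotneed [ 0.05 -0.06 -0.08] shift after turn [-0.001  -0.0011  0.0022] F [-0.4  0.3  0. ] T [ 0.03 -0.03 -0.  ] op 0.05017747400901432 0.0
```

Call:
{"method": "jog_arm", "body": {"steps": [{"delta_rot":[0,0,0],"linear":[-0.001,-0.001,0.001],"grip":0.05},{"delta_rot":[0,0,0],"linear":[0,0,0],"grip":0.03},{"delta_rot":[0,0,0],"linear":[0,0,0],"grip":0.014},{"delta_rot":[0,0,0],"linear":[0,0,0],"grip":0.0},{"delta_rot":[0,0,0],"linear":[0,0,0],"grip":0.0},{"delta_rot":[0,0,0],"linear":[0,0,0],"grip":0.0},{"delta_rot":[0,0,0],"linear":[0,0,0],"grip":0.0},{"delta_rot":[0,0,0],"linear":[0,0,0],"grip":0.0}], "newtons": 100}}

```text
t: 3.35
tool_pos: [0.528, -0.2007, 0.0432]
tool_rot: [3.115, 0.4, 0.002]
contact_force: [-0.7, -2.3, 5.9]
opening: 0.0087
grip_force: 97.9
```

Call:
{"method": "jog_arm", "body": {"steps": [{"delta_rot":[0,0,0],"linear":[0,0,-0.005],"grip":0.0},{"delta_rot":[0,0,0],"linear":[0,0,-0.015],"grip":0.0},{"delta_rot":[0,0,0],"linear":[0,0,-0.025],"grip":0.0},{"delta_rot":[0,0,0],"linear":[0,0,-0.03],"grip":0.0},{"delta_rot":[0,0,0],"linear":[0,0,-0.03],"grip":0.0},{"delta_rot":[0,0,0],"linear":[0,0,-0.03],"grip":0.0},{"delta_rot":[0,0,0],"linear":[0,0,-0.015],"grip":0.0},{"delta_rot":[0,0,0],"linear":[0,0,0],"grip":0.0},{"delta_rot":[0,0,0],"linear":[0,0,0],"grip":0.0}]}}

```text
t: 4.25
tool_pos: [0.5268, -0.1997, 0.1909]
tool_rot: [-3.115, -0.4, 0.003]
contact_force: [-0.3, 0.9, -5.2]
opening: 0.009
grip_force: 97.9
```

```bash
python3 -c "
from h import *
to([.5561,.1650,.205],-7.9)"
```

```text
t 4.25 pos [ 0.5268 -0.1997  0.1909] yaw 14.630416337924734 rotneed [-0.07  0.1  22.53] shift after turn [-0.0211 -0.3653 -0.0141] F [-0.3  0.9 -5.2] T [-0.01 -0.02  0.01] op 0.008968498330746399 97.88671016693115
```

The square is held and weighs about 0.53 kg. Next I carry it over the plate, 20 mm short of the corner.

Call:
{"method": "jog_arm", "body": {"steps": [{"delta_rot":[0,0,5.5],"linear":[0,0,-0.003],"grip":0.0},{"delta_rot":[0,0,6],"linear":[0,0,-0.003],"grip":0.0},{"delta_rot":[0,0,6],"linear":[0,0,-0.003],"grip":0.0},{"delta_rot":[0,0,5],"linear":[0,0,-0.003],"grip":0.0},{"delta_rot":[0,0,0],"linear":[-0.001,-0.02,0],"grip":0.0},{"delta_rot":[0,0,0],"linear":[-0.002,-0.035,0],"grip":0.0},{"delta_rot":[0,0,0],"linear":[-0.002,-0.035,0],"grip":0.0},{"delta_rot":[0,0,0],"linear":[-0.002,-0.035,0],"grip":0.0},{"delta_rot":[0,0,0],"linear":[-0.002,-0.035,0],"grip":0.0},{"delta_rot":[0,0,0],"linear":[-0.002,-0.035,0],"grip":0.0}]}}

```text
t: 5.25
tool_pos: [0.5417, -0.004, 0.2011]
tool_rot: [-3.134, 0.216, 0.008]
contact_force: [0.3, -0.5, -5.3]
opening: 0.0085
grip_force: 98.0
```

Call:
{"method": "jog_arm", "body": {"steps": [{"delta_rot":[0,0,0],"linear":[-0.002,-0.035,0],"grip":0.0},{"delta_rot":[0,0,0],"linear":[-0.002,-0.035,0],"grip":0.0},{"delta_rot":[0,0,0],"linear":[-0.002,-0.035,0],"grip":0.0},{"delta_rot":[0,0,0],"linear":[-0.002,-0.03,0],"grip":0.0},{"delta_rot":[0,0,0],"linear":[-0.002,-0.02,0],"grip":0.0},{"delta_rot":[0,0,0],"linear":[0,-0.01,0],"grip":0.0},{"delta_rot":[0,0,0],"linear":[0,0,0],"grip":0.0},{"delta_rot":[0,0,0],"linear":[0,0,0],"grip":0.0}]}}

```text
t: 6.05
tool_pos: [0.5555, 0.1584, 0.203]
tool_rot: [3.133, -0.216, -0.003]
contact_force: [-0.1, -0.9, -4.6]
opening: 0.0089
grip_force: 98.1
```

```bash
python3 - <<'E'
from h import *
to([.5561,.1650,.205],-7.9)
im,W=cloud('wrist'); cv2.imwrite('pics/w1.png',im[:,:,::-1]); np.savez('w1',im=im,W=W)
im,W=cloud('scene'); np.savez('s2',im=im,W=W)
cv2.imwrite('pics/s2.png',cv2.resize(im[150:330,200:440],(800,600),interpolation=2)[:,:,::-1])
E
```

```text
t 6.05 pos [0.5555 0.1584 0.203 ] yaw -7.89064519081158 rotneed [0.08 0.12 0.01] shift after turn [-0.0003 -0.0066 -0.002 ] F [-0.1 -0.9 -4.6] T [-0.04 -0.09 -0.03] op 0.008851271133626347 98.10558199882507
```

View pics/w1.png

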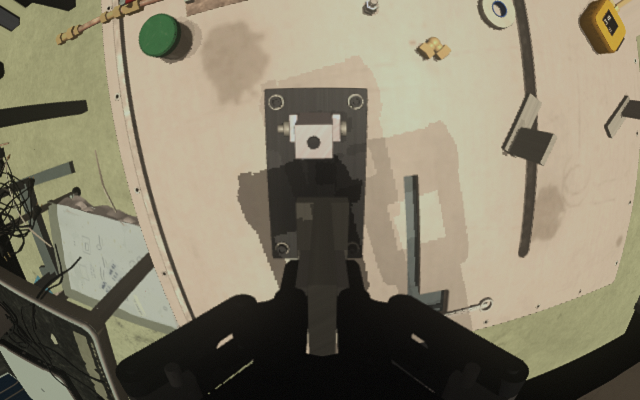

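View pics/s2.png

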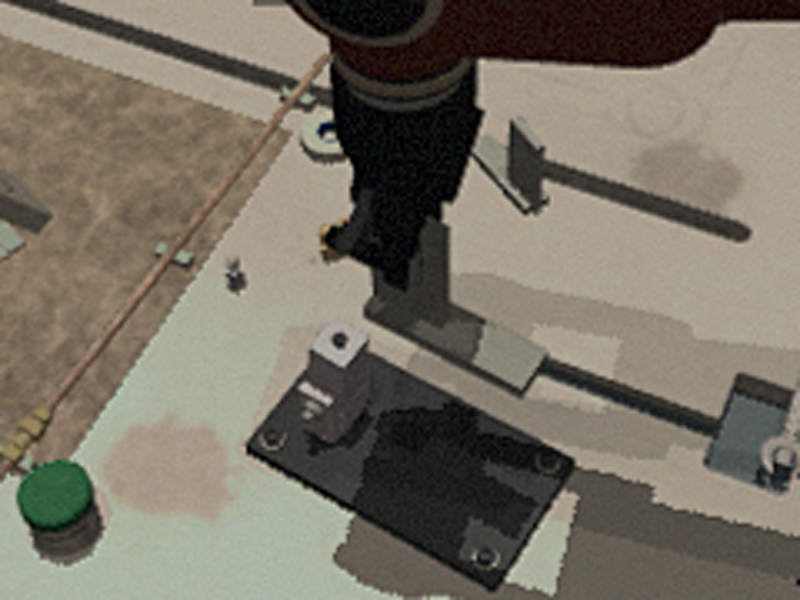

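The wrist view shows the post at (314,140) straight ahead of the blade, whose back edge is at (322,200), and the plate edges run parallel. The scene view shows the square held upright with its heel at (370,310), facing the post. Now I measure both up close: the in-hand pose of the square and the plate pose.

```bash
python3 - <<'E'
from h import *
o=ctrl.get_obs(); Rt=Rn.from_rotvec(o['tool_rot']).as_matrix()
d=np.load('w1.npz');W=d['W'];im=d['im'].max(2).astype(int);z=W[...,2]
m=np.zeros(z.shape,np.uint8);m[80:262,258:375]=1
def rect(mm,Wx,n):
    k_,l,s,_=cv2.connectedComponentsWithStats(mm.astype(np.uint8));k=1+np.argmax(s[1:,4]);p=Wx[l==k]
    r=cv2.minAreaRect((p[:,:2]*1000).astype(np.float32)); print(n,len(p),np.round(r[0],1),np.round(r[1],1),round(r[2],2),'zmed',np.median(p[:,2]));return p
b=np.zeros(z.shape,bool);b[82:262,255:380]=1
p=rect(b&(z>.007)&(z<.017),W,'plate')
# plate sides in z slab: yaw from left/right edges of the visible part
u=np.array([np.cos(np.radians(-7.9)),np.sin(np.radians(-7.9))]);v=np.array([-u[1],u[0]])
q=p[:,:2]; print('extent along',np.percentile(q@u,[.2,99.8]),'across',np.percentile(q@v,[.5,99.5]))
s=q@u
for f,nm in((lambda a:a.min(),'R'),(lambda a:a.max(),'L')):
    B=np.arange(.50,.64,.01);bb=[(t,f(q[(s>t)&(s<t+.01)]@v)) for t in B if ((s>t)&(s<t+.01)).sum()>5];bb=np.array(bb);pf=np.polyfit(*bb.T,1);print(nm,'extra yaw',np.degrees(pf[0]),np.round(bb[:,1],4))
p=rect(b&(z>.09)&(z<.106),W,'post')
print('pred origin along/across', np.array([.6007,.1588])@u,np.array([.6007,.1588])@v,'tcp',o['tool_pos'][:2]@u,o['tool_pos'][:2]@v)
# square in hand: tool coords, from both clouds
for nm in('w1','s2'):
    Wn=np.load(nm+'.npz')['W']; P=(Wn-o['tool_pos'])@Rt
    k=(np.abs(P[...,1])<.02)&(P[...,0]>-.1)&(P[...,0]<.032)&(P[...,2]>.015)&(P[...,2]<.05)
    p=P[k]
    if len(p)<20: print(nm,len(p));continue
    r=cv2.minAreaRect((p[:,:2]*1000).astype(np.float32)); print(nm,'foot in tool',len(p),np.round(r[0],1),np.round(r[1],1),round(r[2],2))
    t=p[(p[:,0]<-.03)]; 
    if len(t)>20:
        A=np.c_[t[:,0],t[:,1],np.ones(len(t))]; t2=t[np.abs(t[:,2]-np.median(t[:,2]))<.003]; A=np.c_[t2[:,0],t2[:,1],np.ones(len(t2))]
        c=np.linalg.lstsq(A,t2[:,2],rcond=None)[0]; print(' foot top plane slopes',np.degrees(c[:2]),'z at 0',c[2],len(t2),'x ext',p[:,0].min(),p[:,0].max())
E
```

```text
plate 10674 [557.5 164.7] [111.  199.1] 82.19 zmed 0.012226953588878903
extent along [0.43101386 0.6284772 ] across [0.18527382 0.29439349]
R extra yaw 0.030285870858577185 [0.1852 0.1856 0.1848 0.1853 0.1856 0.1847 0.185  0.1854 0.1846 0.1858
 0.1859 0.1851 0.185 ]
L extra yaw 0.4672803122119656 [0.294  0.2946 0.2941 0.2948 0.2942 0.2952 0.2949 0.2952 0.295  0.2946
 0.2945 0.2953 0.2954]
post 1290 [610.1 158.2] [30.2 29.9] 81.97 zmed 0.10356733982895583
pred origin along/across 0.5731728406565533 0.23985584156675743 tcp 0.5288564374592998 0.2330300647734269
w1 foot in tool 2051 [-30.2  -0.5] [ 32.3 111.6] 89.58
 foot top plane slopes [0.13863921 0.3208277 ] z at 0 0.03185209841738571 30 x ext -0.08593279759954613 0.025641529173383797
s2 foot in tool 812 [-32.3  -0. ] [ 34.2 112.2] 89.93
 foot top plane slopes [-0.27467696 -0.46688119] z at 0 0.03172161692546931 403 x ext -0.08840447336936931 0.023740564347582135
```

The square sits in the hand with its underside 43.7 mm below the TCP and no tilt to speak of, and its yaw is aligned. I'll shift sideways and go down to just above the plate.

Call:
{"method": "jog_arm", "body": {"steps": [{"delta_rot":[0,0,0],"linear":[0,-0.0035,0],"grip":0.0},{"delta_rot":[0,0,0],"linear":[0,-0.0033,0.01],"grip":0.0},{"delta_rot":[0,0,0],"linear":[0,0,0.02],"grip":0.0},{"delta_rot":[0,0,0],"linear":[0,0,0.025],"grip":0.0},{"delta_rot":[0,0,0],"linear":[0,0,0.025],"grip":0.0},{"delta_rot":[0,0,0],"linear":[0,0,0.025],"grip":0.0},{"delta_rot":[0,0,0],"linear":[0,0,0.02],"grip":0.0},{"delta_rot":[0,0,0],"linear":[0,0,0.015],"grip":0.0},{"delta_rot":[0,0,0],"linear":[0,0,0],"grip":0.0},{"delta_rot":[0,0,0],"linear":[0,0,0],"grip":0.0}], "newtons": 120}}

```text
t: 7.15
tool_pos: [0.5572, 0.166, 0.0645]
tool_rot: [-3.134, 0.216, -0.0]
contact_force: [0.6, 0.1, -4.6]
opening: 0.0087
grip_force: 116.9
```

```bash
python3 -c "
from h import *
to([.5564,.1650,.0557],-7.85)"
```

```text
t 7.15 pos [0.5572 0.166  0.0645] yaw -7.879134946547922 rotneed [-0.   -0.01 -0.03] shift after turn [-0.0006  0.0011  0.0088] F [ 0.6  0.1 -4.6] T [-0.   -0.12 -0.  ] op 0.008741691427801849 116.92069888114929
```

Call:
{"method": "jog_arm", "body": {"steps": [{"delta_rot":[0,0,0],"linear":[0,0.001,0.003],"grip":0.0},{"delta_rot":[0,0,0],"linear":[0,0,0.003],"grip":0.0},{"delta_rot":[0,0,0],"linear":[0,0,0.001],"grip":0.0},{"delta_rot":[0,0,0],"linear":[0,0,0.001],"grip":0.0},{"delta_rot":[0,0,0],"linear":[0,0,0],"grip":0.0},{"delta_rot":[0,0,0],"linear":[0,0,0],"grip":0.0}]}}

```text
t: 7.75
tool_pos: [0.5568, 0.165, 0.0564]
tool_rot: [-3.134, 0.216, -0.0]
contact_force: [0.0, 0.3, -3.9]
opening: 0.0085
grip_force: 117.0
```

Call:
{"method": "jog_arm", "body": {"steps": [{"delta_rot":[0,0,0],"linear":[0,0,0.0005],"grip":0.0},{"delta_rot":[0,0,0],"linear":[0,0,0],"grip":0.0}]}}

```text
t: 7.95
tool_pos: [0.5568, 0.165, 0.0558]
tool_rot: [-3.134, 0.216, -0.0]
contact_force: [1.0, -0.1, -4.2]
opening: 0.0086
grip_force: 117.0
```

Call:
{"method": "jog_arm", "body": {"steps": [{"delta_rot":[0,0,0],"linear":[0,0,0.0004],"grip":0.0},{"delta_rot":[0,0,0],"linear":[0,0,0],"grip":0.0}]}}

```text
t: 8.15
tool_pos: [0.5567, 0.165, 0.0553]
tool_rot: [3.134, -0.216, -0.0]
contact_force: [0.0, -0.0, -5.0]
opening: 0.0089
grip_force: 117.0
```

Call:
{"method": "jog_arm", "body": {"steps": [{"delta_rot":[0,0,0],"linear":[0,0,0.0004],"grip":0.0},{"delta_rot":[0,0,0],"linear":[0,0,0],"grip":0.0}]}}

```text
t: 8.35
tool_pos: [0.5569, 0.165, 0.0553]
tool_rot: [3.134, -0.216, 0.0]
contact_force: [-1.6, 0.6, -2.4]
opening: 0.0085
grip_force: 117.3
```

Call:
{"method": "jog_arm", "body": {"steps": [{"delta_rot":[0,0,0],"linear":[0,0,0.0004],"grip":0.0},{"delta_rot":[0,0,0],"linear":[0,0,0],"grip":0.0}]}}

```text
t: 8.55
tool_pos: [0.5569, 0.165, 0.0553]
tool_rot: [3.134, -0.216, -0.0]
contact_force: [-2.8, -1.2, 1.6]
opening: 0.0088
grip_force: 117.6
```

Call:
{"method": "jog_arm", "body": {"steps": [{"delta_rot":[0,0,0],"linear":[0.003,0,0],"grip":0.0},{"delta_rot":[0,0,0],"linear":[0.003,0,0],"grip":0.0},{"delta_rot":[0,0,0],"linear":[0.003,0,0],"grip":0.0},{"delta_rot":[0,0,0],"linear":[0.002,0,0],"grip":0.0},{"delta_rot":[0,0,0],"linear":[0,0,0],"grip":0.0}]}}

```text
t: 9.05
tool_pos: [0.5685, 0.1637, 0.0552]
tool_rot: [-3.134, 0.216, -0.002]
contact_force: [-3.1, 0.9, 3.6]
opening: 0.0089
grip_force: 118.6
```

```bash
python3 -c "
from h import *
to([.5764,.1622,.0557],-7.85)"
```

```text
t 9.05 pos [0.5685 0.1637 0.0552] yaw -7.87925119788957 rotneed [-0.04 -0.08 -0.03] shift after turn [ 0.008   0.0004 -0.0005] F [-3.1  0.9  3.6] T [ 0.17  0.42 -0.01] op 0.008894610373467546 118.62112641334534
```

Call:
{"method": "jog_arm", "body": {"steps": [{"delta_rot":[0,0,0],"linear":[0.002,0,0],"grip":0.0},{"delta_rot":[0,0,0],"linear":[0.002,0,0],"grip":0.0},{"delta_rot":[0,0,0],"linear":[0.001,0,0],"grip":0.0},{"delta_rot":[0,0,0],"linear":[0.001,0,0],"grip":0.0},{"delta_rot":[0,0,0],"linear":[0,0,0],"grip":0.0}]}}

```text
t: 9.55
tool_pos: [0.5734, 0.1625, 0.0543]
tool_rot: [3.134, -0.216, -0.002]
contact_force: [-1.8, 0.8, 0.9]
opening: 0.0086
grip_force: 122.4
```

Call:
{"method": "jog_arm", "body": {"steps": [{"delta_rot":[0,0,0],"linear":[0.001,0,0],"grip":0.0},{"delta_rot":[0,0,0],"linear":[0,0,0],"grip":0.0}]}}

```text
t: 9.75
tool_pos: [0.5741, 0.1625, 0.0542]
tool_rot: [3.134, -0.216, -0.002]
contact_force: [-4.7, -0.3, 2.0]
opening: 0.0087
grip_force: 122.7
```

Call:
{"method": "jog_arm", "body": {"steps": [{"delta_rot":[0,0,0],"linear":[0.0007,0,0],"grip":0.0},{"delta_rot":[0,0,0],"linear":[0,0,0],"grip":0.0}]}}

```text
t: 9.95
tool_pos: [0.5749, 0.1624, 0.0543]
tool_rot: [3.134, -0.216, -0.002]
contact_force: [-3.2, 0.0, 0.5]
opening: 0.0085
grip_force: 122.7
```

The TCP sank 1 mm as the post came into contact, so I check for slip or tilt in the hand.

```bash
cat >> h.py <<'E'
def check():
    o=ctrl.get_obs(); yw=np.radians(-7.85); u=np.array([np.cos(yw),np.sin(yw),0]); v=np.array([-u[1],u[0],0]); O=np.array([.6014,.1587,0])
    F=np.stack([u,v,[0,0,1]],1)
    print('tcp in plate',np.round((o['tool_pos']-O)@F*1000,1),'F plate',np.round(np.array(o['contact_force'])@F,1),'T',np.round(np.array(o['wrist_torque'])@F,2))
    for nm in('scene','wrist'):
        im,W=cloud(nm); P=(W-O)@F*1000; x,y,z=P[...,0],P[...,1],P[...,2]
        np.savez('c_'+nm,im=im,P=P)
        def line(a,b,n,lo):
            if len(a)<15: print(nm,n,len(a)); return
            c=np.polyfit(a,b,1); r=b-np.polyval(c,a); k=np.abs(r)<2*r.std()+.1; c=np.polyfit(a[k],b[k],1)
            print(nm,n,k.sum(),'slope deg',round(np.degrees(np.arctan(c[0])),2),'at',lo,round(np.polyval(c,lo),2))
        k=(np.abs(y)<12)&(x>-108)&(x<-55)&(z>17)&(z<34); line(x[k],z[k],'foot top z(x)',-80)
        k=(np.abs(y)<17)&(x>-6)&(x<28)&(z>98)&(z<107); line(x[k],z[k],'post top z(x)',14)
        if k.sum()>20: print('   x ext',np.percentile(x[k],[1,99]),'y',np.percentile(y[k],[1,99]))
        k=(np.abs(y)<10)&(x>-55)&(x<2)&(z>105)&(z<119); line(x[k],z[k],'blade top z(x)',-25)
        if k.sum()>20: print('   x ext',np.percentile(x[k],[1,99]),'y',np.percentile(y[k],[1,99]))
        k=(y>13)&(y<18)&(x>-6)&(x<28)&(z>66)&(z<98); line(z[k],y[k],'post side',90)
    return
E
python3 - <<'E'
from h import *
check()
a=np.load('c_scene.npz')['im'];cv2.imwrite('pics/c1.png',cv2.resize(a[220:325,250:390],(800,600),interpolation=2)[:,:,::-1])
E
```

```text
tcp in plate [-26.7   0.1  54.3] F plate [-3.2 -0.4  0.5] T [-0.23  1.11  0.01]
scene foot top z(x) 212 slope deg -0.31 at -80 23.58
scene post top z(x) 59 slope deg 9.42 at 14 103.53
   x ext [ 3.96588168 22.58648094] y [-7.82211844 15.8752385 ]
scene blade top z(x) 41 slope deg 2.3 at -25 111.81
   x ext [-54.79854888 -37.14404575] y [-7.84842959  5.74142451]
scene post side 33 slope deg -0.17 at 90 14.91
wrist foot top z(x) 14
wrist post top z(x) 6178 slope deg 3.3 at 14 104.26
   x ext [-4.49149528 24.33975157] y [-13.9031151   15.22338074]
wrist blade top z(x) 2309 slope deg -2.88 at -25 112.18
   x ext [-33.78700234  -3.69247642] y [-9.44070486  9.37605164]
wrist post side 162 slope deg -0.23 at 90 14.12
```

View pics/c1.png

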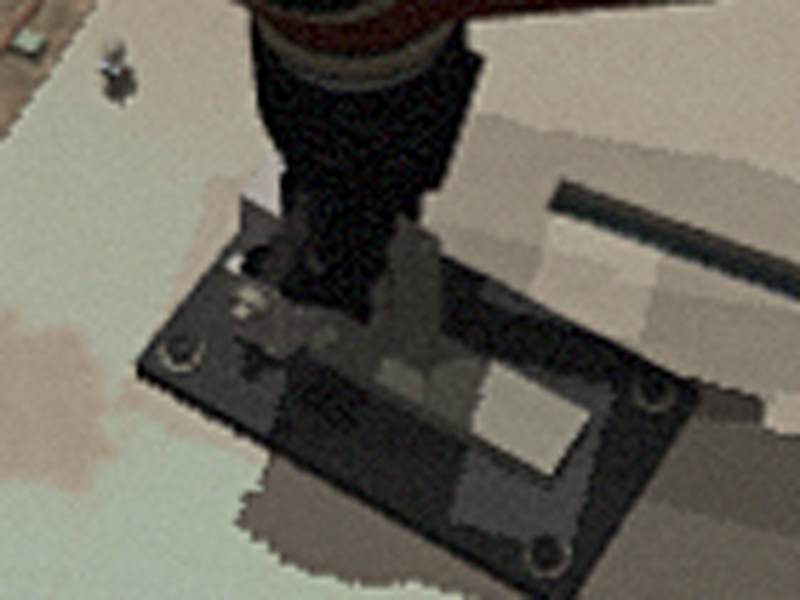

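The post is partly raised (about 3°), and the foot shows a slight toe-up of about 0.5°. I refine the tilt estimate by averaging frames.

```bash
cat >> h.py <<'E'
def tilt(n=6):
    o=ctrl.get_obs(); yw=np.radians(-7.85); u=np.array([np.cos(yw),np.sin(yw),0]); v=np.array([-u[1],u[0],0]); O=np.array([.6014,.1587,0]); F=np.stack([u,v,[0,0,1]],1)
    print('t',o['t'],'tcp in plate',np.round((o['tool_pos']-O)@F*1000,1),'F',np.round(np.array(o['contact_force'])@F,1),'T',np.round(np.array(o['wrist_torque'])@F,2))
    Rt=F.T@Rn.from_rotvec(o['tool_rot']).as_matrix(); print('tool z in plate',np.round(np.degrees(Rt[:2,2]),2),'deg')
    for nm in('scene','wrist','top'):
        P=np.array([(cloud(nm)[1]-O)@F*1000 for _ in range(n)]); x,y,z=P[...,0],P[...,1],P[...,2]
        def fit(k,name):
            if k.sum()<60: print(nm,name,k.sum()); return
            p=P[k]
            for _ in range(4):
                A=np.c_[p[:,:2],np.ones(len(p))]; c=np.linalg.lstsq(A,p[:,2],rcond=None)[0]; r=p[:,2]-A@c; s=1.4826*np.median(abs(r))
                p=p[abs(r)<3*s+.05]
            print(nm,name,len(p)//n,'slope x,y deg',np.round(np.degrees(c[:2]),2),'mid z',round(float(p[:,2].mean()),2),'x',np.round(np.percentile(p[:,0],[1,99]),1),'sd',round(s,2))
        fit((abs(y)<13)&(x>-108)&(x<-56)&(z>19)&(z<30),'foot top')
        fit((abs(y)<50)&(abs(y)>28)&(x>-115)&(x<20)&(z>7)&(z<17),'plate')
        fit((abs(y)<13)&(x>0)&(x<24)&(np.hypot(x-11,y)>6)&(z>99)&(z<108),'post top')
        fit((abs(y)<4)&(x>-48)&(x<-5)&(z>108)&(z<116),'blade top')
E
python3 -c "
from h import *
tilt()"
```

```text
t 10.05 tcp in plate [-26.7   0.   54.3] F [-3.1 -0.1  1.6] T [-0.16  1.12  0.03]
tool z in plate [-0.05 -0.01] deg
scene foot top 236 slope x,y deg [0.08 0.85] mid z 23.55 x [-107.4  -56.6] sd 1.64
scene plate 822 slope x,y deg [0.06 0.  ] mid z 11.55 x [-114.    17.7] sd 1.69
scene post top 37 slope x,y deg [4.33 1.1 ] mid z 103.89 x [ 5.2 23.1] sd 1.55
scene blade top 12 slope x,y deg [0.8  0.06] mid z 111.47 x [-47.9 -39.4] sd 1.39
wrist foot top 15 slope x,y deg [ 2.46 -0.14] mid z 24.35 x [-107.9 -101.3] sd 0.52
wrist plate 6933 slope x,y deg [-0.04 -0.06] mid z 12.3 x [-79.3  19.3] sd 0.59
wrist post top 3944 slope x,y deg [ 4.34 -0.05] mid z 104.34 x [ 0.2 23.9] sd 0.57
wrist blade top 1312 slope x,y deg [0.19 0.18] mid z 112.33 x [-33.2  -5.2] sd 0.49
top foot top 33 slope x,y deg [-0.   -1.54] mid z 24.2 x [-107.8  -76.7] sd 2.38
top plate 526 slope x,y deg [0.07 0.06] mid z 11.97 x [-114.2   18.6] sd 2.28
top post top 0
top blade top 0
```

The foot is flat on the plate (slope about 0.1°), and the post is at 4.3°, down from about 6.3°. I keep pushing, about 4 mm to go.

Call:
{"method": "jog_arm", "body": {"steps": [{"delta_rot":[0,0,0],"linear":[0.001,0,0.0003],"grip":0.0},{"delta_rot":[0,0,0],"linear":[0.001,0,0],"grip":0.0},{"delta_rot":[0,0,0],"linear":[0,0,0],"grip":0.0}]}}

```text
t: 11.25
tool_pos: [0.5771, 0.1622, 0.0546]
tool_rot: [3.134, -0.216, -0.001]
contact_force: [-7.8, -0.2, 2.4]
opening: 0.0082
grip_force: 122.6
```

Call:
{"method": "jog_arm", "body": {"steps": [{"delta_rot":[0,0,0],"linear":[0.001,0,0.0003],"grip":0.0},{"delta_rot":[0,0,0],"linear":[0,0,0],"grip":0.0},{"delta_rot":[0,0,0],"linear":[0,0,0],"grip":0.0}]}}

```text
t: 11.55
tool_pos: [0.5777, 0.1622, 0.0544]
tool_rot: [-3.134, 0.215, 0.003]
contact_force: [-9.4, -0.5, 3.6]
opening: 0.0085
grip_force: 122.7
```

```bash
python3 -c "
from h import *
tilt(4)" | grep -v -e top\ p -e top\ b
```

```text
t 11.55 tcp in plate [-24.    0.3  54.4] F [-9.3 -1.8  3.6] T [-0.19  1.63 -0.03]
tool z in plate [-0.09 -0.  ] deg
scene foot top 238 slope x,y deg [0.01 0.17] mid z 23.61 x [-107.4  -56.6] sd 1.62
scene plate 831 slope x,y deg [ 0.   -0.06] mid z 11.62 x [-114.    18.2] sd 1.63
scene post top 35 slope x,y deg [ 1.26 -1.47] mid z 103.95 x [ 7.4 23.9] sd 1.57
scene blade top 16 slope x,y deg [ 0.66 -2.3 ] mid z 111.64 x [-47.4 -36. ] sd 1.7
wrist foot top 22 slope x,y deg [3.03 0.42] mid z 24.38 x [-107.8  -98.9] sd 0.45
wrist plate 6669 slope x,y deg [-0.05 -0.07] mid z 12.29 x [-76.8  19.3] sd 0.6
wrist post top 3987 slope x,y deg [ 2.05 -0.03] mid z 104.25 x [ 0.3 23.8] sd 0.55
wrist blade top 1156 slope x,y deg [0.32 0.52] mid z 112.46 x [-30.5  -5.2] sd 0.5
top foot top 37 slope x,y deg [  3.   -19.73] mid z 24.47 x [-107.8  -64.8] sd 2.08
```

Call:
{"method": "jog_arm", "body": {"steps": [{"delta_rot":[0,0,0],"linear":[0.001,0,0.0003],"grip":0.0},{"delta_rot":[0,0,0],"linear":[0,0,0],"grip":0.0},{"delta_rot":[0,0,0],"linear":[0,0,0],"grip":0.0}]}}

```text
t: 12.45
tool_pos: [0.5782, 0.1622, 0.0543]
tool_rot: [-3.134, 0.215, 0.005]
contact_force: [-10.7, 1.0, 5.2]
opening: 0.0087
grip_force: 123.3
```

Call:
{"method": "jog_arm", "body": {"steps": [{"delta_rot":[0,0,0],"linear":[0.0006,0,0.0003],"grip":0.0},{"delta_rot":[0,0,0],"linear":[0,0,0],"grip":0.0},{"delta_rot":[0,0,0],"linear":[0,0,0],"grip":0.0}]}}

```text
t: 12.75
tool_pos: [0.5786, 0.1622, 0.0542]
tool_rot: [-3.134, 0.215, 0.006]
contact_force: [-13.1, 0.2, 8.4]
opening: 0.0084
grip_force: 123.6
```

Call:
{"method": "jog_arm", "body": {"steps": [{"delta_rot":[0,0,0],"linear":[0.0006,0,0.0003],"grip":0.0},{"delta_rot":[0,0,0],"linear":[0,0,0],"grip":0.0},{"delta_rot":[0,0,0],"linear":[0,0,0],"grip":0.0}]}}

```text
t: 13.05
tool_pos: [0.579, 0.1622, 0.0542]
tool_rot: [-3.134, 0.215, 0.007]
contact_force: [-14.4, 1.0, 10.0]
opening: 0.0085
grip_force: 123.9
```

```bash
python3 -c "
from h import *
tilt(4)" | grep -v -e top\ p -e top\ b -e top\ f.*-107.8
```

```text
t 13.05 tcp in plate [-22.7   0.4  54.2] F [-14.4  -1.   10. ] T [-0.36  2.46 -0.03]
tool z in plate [-0.24 -0.02] deg
scene foot top 238 slope x,y deg [-0.31 -0.6 ] mid z 23.6 x [-107.7  -56.8] sd 1.53
scene plate 835 slope x,y deg [0.03 0.07] mid z 11.56 x [-113.8   17.9] sd 1.65
scene post top 29 slope x,y deg [-1.27  2.18] mid z 103.93 x [ 9.5 24. ] sd 1.57
scene blade top 19 slope x,y deg [5.74 7.14] mid z 111.42 x [-47.7 -34.3] sd 1.44
wrist foot top 25 slope x,y deg [0.25 0.4 ] mid z 24.22 x [-107.9  -97.9] sd 0.57
wrist plate 6520 slope x,y deg [-0.05 -0.07] mid z 12.28 x [-75.7  19.4] sd 0.59
wrist post top 3900 slope x,y deg [ 0.54 -0.07] mid z 104.23 x [ 0.2 23.8] sd 0.55
wrist blade top 1053 slope x,y deg [0.3 0.7] mid z 112.25 x [-29.1  -5.2] sd 0.49
top foot top 41 slope x,y deg [ 0.39 -4.36] mid z 24.33 x [-107.7  -64.8] sd 1.98
```

The post is at 0.5° and the tool has tipped forward about 0.24° under load. I counter-rotate slightly and keep pressing.

Call:
{"method": "jog_arm", "body": {"steps": [{"delta_rot":[0,0.3,0],"linear":[0.0006,0,0.0003],"grip":0.0},{"delta_rot":[0,0,0],"linear":[0,0,0],"grip":0.0},{"delta_rot":[0,0,0],"linear":[0,0,0],"grip":0.0}]}}

```text
t: 13.95
tool_pos: [0.5791, 0.1622, 0.0542]
tool_rot: [3.134, -0.215, -0.001]
contact_force: [-15.4, 0.5, 12.3]
opening: 0.0085
grip_force: 124.3
```

Call:
{"method": "jog_arm", "body": {"steps": [{"delta_rot":[0,0,0],"linear":[0.0006,0,0.0003],"grip":0.0},{"delta_rot":[0,0,0],"linear":[0,0,0],"grip":0.0},{"delta_rot":[0,0,0],"linear":[0,0,0],"grip":0.0}]}}

```text
t: 14.25
tool_pos: [0.5794, 0.1622, 0.0542]
tool_rot: [3.134, -0.215, -0.002]
contact_force: [-18.1, 0.1, 14.5]
opening: 0.0085
grip_force: 124.7
```

```bash
python3 -c "
from h import *
tilt(6)" | grep -v -e top\ p -e top\ b -e top\ f.*-107.8
```

```text
t 14.25 tcp in plate [-22.3   0.5  54.2] F [-17.9  -2.4  14.5] T [-0.48  3.3  -0.09]
tool z in plate [-0.08 -0.03] deg
scene foot top 234 slope x,y deg [0.06 0.28] mid z 23.57 x [-107.5  -56.6] sd 1.69
scene plate 838 slope x,y deg [ 0.14 -0.03] mid z 11.54 x [-114.1   17.7] sd 1.62
scene post top 26 slope x,y deg [-3.32 -2.52] mid z 103.55 x [ 9.6 23.9] sd 1.61
scene blade top 18 slope x,y deg [-1.96  0.73] mid z 111.86 x [-47.8 -34.4] sd 1.46
wrist foot top 27 slope x,y deg [ 0.87 -0.12] mid z 24.4 x [-107.8  -97. ] sd 0.48
wrist plate 6474 slope x,y deg [-0.06 -0.06] mid z 12.29 x [-75.   19.4] sd 0.59
wrist post top 3870 slope x,y deg [ 0.16 -0.03] mid z 104.25 x [ 0.3 23.8] sd 0.57
wrist blade top 1033 slope x,y deg [0.15 0.62] mid z 112.23 x [-28.9  -5.2] sd 0.49
```

Call:
{"method": "jog_arm", "body": {"steps": [{"delta_rot":[0,0.1,0],"linear":[0.0008,0,0],"grip":0.0},{"delta_rot":[0,0,0],"linear":[0,0,0],"grip":0.0},{"delta_rot":[0,0,0],"linear":[0,0,0],"grip":0.0}]}}

```text
t: 15.45
tool_pos: [0.5794, 0.1622, 0.0542]
tool_rot: [3.134, -0.215, -0.003]
contact_force: [-21.1, 0.8, 17.3]
opening: 0.0084
grip_force: 124.8
```

Call:
{"method": "jog_arm", "body": {"steps": [{"delta_rot":[0,0,0],"linear":[0.0008,0,0],"grip":0.0},{"delta_rot":[0,0,0],"linear":[0,0,0],"grip":0.0},{"delta_rot":[0,0,0],"linear":[0,0,0],"grip":0.0}]}}

```text
t: 15.75
tool_pos: [0.5794, 0.1622, 0.0542]
tool_rot: [3.133, -0.215, -0.006]
contact_force: [-25.1, 0.8, 19.9]
opening: 0.0086
grip_force: 125.2
```

```bash
python3 -c "
from h import *
tilt(8)" | grep -v -e top\ p -e top\ b -e top\ f.*-107.8
```

```text
t 15.75 tcp in plate [-22.3   0.5  54.2] F [-24.9  -2.6  19.9] T [-0.58  4.12 -0.09]
tool z in plate [-0.21 -0.06] deg
scene foot top 235 slope x,y deg [-0.13  0.37] mid z 23.63 x [-107.5  -56.7] sd 1.68
scene plate 839 slope x,y deg [ 0.13 -0.02] mid z 11.59 x [-113.9   17.5] sd 1.64
scene post top 27 slope x,y deg [-1.2 -2.7] mid z 103.72 x [ 9.8 23.9] sd 1.64
scene blade top 19 slope x,y deg [-3.31 -1.31] mid z 111.54 x [-47.8 -34.1] sd 1.31
wrist foot top 26 slope x,y deg [0.51 0.18] mid z 24.37 x [-107.9  -97.1] sd 0.5
wrist plate 6467 slope x,y deg [-0.04 -0.07] mid z 12.3 x [-75.2  19.4] sd 0.59
wrist post top 3841 slope x,y deg [ 0.02 -0.06] mid z 104.27 x [ 0.3 23.8] sd 0.57
wrist blade top 1020 slope x,y deg [0.15 0.47] mid z 112.24 x [-28.7  -5.2] sd 0.5
top foot top 38 slope x,y deg [ 1.11 -3.32] mid z 24.24 x [-107.9  -64.8] sd 2.29
```

Contact is firm: the TCP no longer advances, the post is upright within 0.1° and the foot is flat. I add a tiny toe-down trim and take a last look.

Call:
{"method": "jog_arm", "body": {"steps": [{"delta_rot":[0,0.1,0],"linear":[0,0,0],"grip":0.0},{"delta_rot":[0,0,0],"linear":[0,0,0],"grip":0.0},{"delta_rot":[0,0,0],"linear":[0,0,0],"grip":0.0},{"delta_rot":[0,0,0],"linear":[0,0,0],"grip":0.0},{"delta_rot":[0,0,0],"linear":[0,0,0],"grip":0.0}]}}

```text
t: 17.45
tool_pos: [0.5794, 0.1622, 0.0542]
tool_rot: [3.133, -0.215, -0.003]
contact_force: [-24.8, 0.4, 18.4]
opening: 0.0086
grip_force: 125.2
```

```bash
python3 -c "
from h import *
tilt(8)
a=cloud('wrist')[0];cv2.imwrite('pics/f.png',cv2.resize(a[80:280,190:457],(800,600),interpolation=2)[:,:,::-1])" | grep -e tool -e tcp -e foot -e plate -e wrist
```

```text
t 17.45 tcp in plate [-22.2   0.5  54.2] F [-24.6  -3.   18.4] T [-0.52  4.15 -0.13]
tool z in plate [-0.11 -0.06] deg
scene foot top 235 slope x,y deg [-0.34 -0.25] mid z 23.62 x [-107.4  -56.6] sd 1.59
scene plate 840 slope x,y deg [0.05 0.01] mid z 11.59 x [-114.1   17.6] sd 1.66
wrist foot top 27 slope x,y deg [ 0.92 -0.2 ] mid z 24.31 x [-107.8  -97. ] sd 0.62
wrist plate 6467 slope x,y deg [-0.05 -0.06] mid z 12.29 x [-75.   19.4] sd 0.59
wrist post top 3849 slope x,y deg [ 0.1  -0.07] mid z 104.26 x [ 0.3 23.8] sd 0.57
wrist blade top 1028 slope x,y deg [0.14 0.73] mid z 112.22 x [-28.7  -5.2] sd 0.5
top foot top 38 slope x,y deg [ 1.87 -7.  ] mid z 24.0 x [-107.8  -67.1] sd 2.27
top plate 545 slope x,y deg [ 0.01 -0.01] mid z 11.96 x [-114.3   18.7] sd 2.22
```

View pics/f.png

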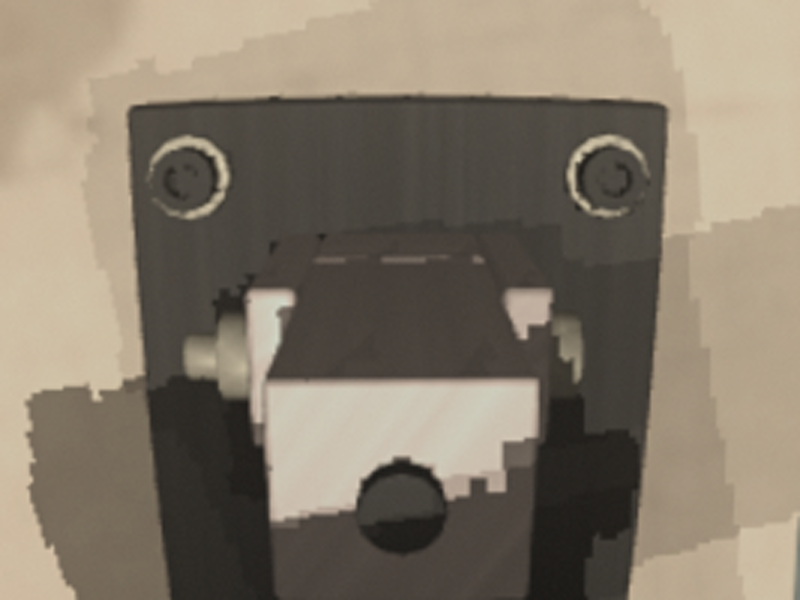

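In the close view the post is square over the pedestal, with its top face at (400,470), and nothing is skewed. The foot top is 12.0 mm above the plate, the post is upright within about 0.15°, and about 25 N presses forward with about 23 N down on the plate. I hand it in.

```bash
python3 -c "
from station import ctrl
print(ctrl.finish_job())"
```

```text
the job is handed in; nothing more can be done
None
```

I handed the job in at about 18.7 s: the square is still gripped and pressed into the corner, its foot flat on the plate and the post upright to about 0.15°.

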